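# Eject a printed golf ball and trap it on the runway

### The arm

A 6-joint arm with a two-finger parallel gripper is mounted at the origin on the work surface. World frame = base frame: x ahead of the robot, y to its left, z up, the work surface at z = 0. Lengths are in m, angles in rad, forces in N, time in s.
With the tool pointing down it reaches from about 0.35 to 0.975 m from the base axis. Payload 4.9 kg.
Tool frame: the origin (TCP) lies between the finger pads; the fingertips stand 14 mm ahead of it and the grasp point (between the pads) lies 5 mm behind it (manip.finger_overhang is the distance from the TCP to the fingertips, in m); z points along the fingers, y is the line along which they close (so a half turn about z gives the same grasp; the last joint's range is limited). The gripper opens to 85 mm and grips with 20 to 120 N. Pads are 22 mm wide; open, the fingers measure 114 mm over their backs; the gripper's body (76 mm by 85 mm) begins 54 mm behind the grasp point. The pads swing forward as they close: fully open they stand 13 mm farther back than shut.
Start: joints at [1.159, 0.053, 1.613, -0, 1.476, -0.119], TCP at [0.18, 0.598, 0.218] pointing down, gripper open.
Joint ranges: [-3.01, 3.01], [-1.01, 2.22], [0.06, 2.58], [-1.02, 4.17], [0.09, 2.62], [-3.14, 3.14]. Speed limits (rad/s): [2.57, 2.57, 3.14, 3.14, 3.14, 3.14].

### API

Orientations are given as a unit quaternion [w, x, y, z].
In Python, from plant import manip, grab_frame gives the robot as it stands.
- The arm moves only by the tool servo_tool, never from a script. Its argument "deltas" is a list that holds one entry, the list of rows, each a list of 5 numbers: the opening in per cent of the stroke, from 0 (shut) to 100 (fully open), then the shift along the world's x, y, z in m, then the turn about the world's z in degrees. A call has exactly 8 rows; each row shifts and turns the commanded pose from where the row before left it; what a row does not reach is not made up. A row lasts 1/10 s, in which the tool goes at most 50 mm and 8.59 degrees, less where a joint would pass 70% of its speed; a pose out of reach is approached as far as the arm can. A call is refused whole if a number of a shift passes 0.05 or a number of a turn 8.59, either way. A call with a gripper value outside its range is refused whole. The fingers move at their own pace and stop on an object; the grip force is fixed at half the most. Time passes only in rows, so rows that do not move let the fingers close, or fill a call up. It gives the time, the measured TCP pose, the force, the opening and the grip force at its end, in the units of the state.
- manip.state(): the state, without advancing time (a new reading comes with each control period).
- grab_frame(name): name is "scene" or "top"; returns a dict with "pixels" (480x640x3 uint8, red, green, blue), "z_map" (480x640 float32, m along the optical axis (not along the pixel's ray), 0 where there is no reading), "fx", "fy", "cx", "cy" (pixels), "rvec" (rotation vector, rad) and "tvec" (3), from world to camera coordinates, as OpenCV has them. Camera axes: x right, y down, z forward; pixel columns grow to the right and rows downward; lengths in m; the calibration is good to about 2 mm. A picture is of the moment at which its call begins.
- manip.job_done(): hands the job in; it is judged then, once.
The state is a dict: "time": time; "joint_pos": joint angles; "joint_vel": joint speeds; "joint_efforts": joint torques, N m; "tool_pos": TCP position; "tool_rot": TCP orientation; "contact_force": force on the tool from outside, world axes, zero at the start; "ft_torque": the same for the moment, N m; "gripper_width": opening from 0.0 (shut) to 1.0 (fully open); "grasp_force": force on a finger pad.
Only numpy, scipy, OpenCV 4.12 (cv2) and the standard library are available. Lean on these libraries where they do the work, as an engineer would, in place of code of your own. Each camera call takes 0.05 s, during which the arm holds its last target. There are 200 camera calls.

### The job

Press the red ejector plunger down with one finger so that the yellow golf ball pops out of its print nest, and with the other finger standing in its way on the runway gently stop it before it rolls off the open lower end. Do not pinch or pick up the ball, and leave the ink cup, pad and tin where they are. Finish while holding like this: one finger still keeping the plunger down, the ball resting on the runway against the other finger.

Things in the scene. Friction and masses are not known exactly. Their poses are not given: they have to be found in the camera images.
- fixture: Print fixture, bolted down: aluminium plate 130 x 215 x 14 mm with white nylon blocks. Origin on the work surface; z up; plate from x -90 to +40, y -102 to +113 mm. The nest is at the -y end (ball centre at x 0, y -59, z 66 mm; walls up to 62 mm high). From it the runway falls towards +y along x = 0; the ejector stands beside it at x -65, y +30 mm.
- runway: Straight blue runway, 150 mm long, falling 8 degrees to its open end. Origin at the middle of its floor; x across, y down the slope, z square to the floor. Upper edge (at the nest) at y -75 mm, 48 mm above the table; open end at y +75 mm, 27 mm above it; there the ball drops off. Side walls 8 mm high, inner faces at x +-18, outer +-24 mm. A rolling ball's centre is 21 mm above the floor.
- gate (a point): Point on the middle line of the runway's floor, straight beside the ejector: 65 mm from it (to fixture +x), 37 mm above the table. A fingertip held above the side walls, 9 to 20 mm over this point, bars the ball's way. The ball then stops some 30 mm uphill of the finger's middle.
- ejector_top (a point): Centre of the flat top of the red ejector plunger, a round button 32 mm in diameter, 61 mm above the table when up, 51 mm when fully down; it moves straight down. With both fingertips at one height, one on the fully pressed plunger and one over the gate point, the latter is 14 mm above the runway floor.
- ejector (a joint): Travel of the plunger in m: 0 up, 0.010 fully down. A spring returns it: about 2 N to start, 8 N to hold fully down. It works a brass lifter under the ball: at about 0.007 the ball pops over the edge of the nest and at once rolls down, reaching the open end in about a second, so the stopping finger must be in place by then. Released, plunger and lifter go back.
- ball_center (a point): Centre of the yellow golf ball, 43 mm in diameter, 46 g, with a small blue print mark; starts in the nest.
- ink_cup: Blue and white ink cup, 86 mm in diameter, 56 mm high, loose on the table. Origin at the centre of its underside. Leave it.
- print_pad: Pink printing pad on a plywood plate 70 x 50 mm, 47 mm high, loose on the table. Origin at the centre of its underside. Leave it.
- ink_tin: Ink tin with a green band, 60 mm in diameter, 70 mm high, loose on the table. Origin at the centre of its underside. Leave it.
Things that resemble listed ones, but are neither listed nor needed, are in the scene too. Of the things that look like the part that bears ball_center, the middle-sized one is meant.

How it is judged:
On the way, in this order (a step that is already met when the one before it is completed fails the run):
1. a finger presses the ejector plunger (4 mm or more) (value of joint ejector above 0.004 m and contact force between the fingers and ejector above 1 N).
2. the ball has popped out and is stopped on the runway by a finger, while the plunger is kept down (y of ball_center in the frame of runway between -0.055 and 0.072 m and x of ball_center in the frame of runway between -0.006 and 0.006 m and z of ball_center in the frame of runway between 0.017 and 0.026 m and value of joint ejector above 0.006 m and contact force between the fingers and ejector above 1 N and contact force between the fingers and ball above 0.012 N and linear speed of ball below 0.02 m/s), for 0.2 s.
At the end, for the whole second after the job is handed in: A finger still presses the ejector (6 mm or more of its 10 mm, over 1 N); the ball is out of the nest, at rest on the runway floor between its ends (centre within 6 mm of the middle line, 17 to 26 mm above the floor), and rests against a finger (y of ball_center in the frame of runway between -0.055 and 0.072 m and x of ball_center in the frame of runway between -0.006 and 0.006 m and z of ball_center in the frame of runway between 0.017 and 0.026 m and value of joint ejector above 0.006 m and contact force between the fingers and ejector above 1 N and contact force between the fingers and ball above 0.012 N and linear speed of ball below 0.01 m/s); the arm keeps its last pose, push and grip.
It fails at once if the ball rolls or falls off the runway or the fixture (y of ball_center in the frame of runway above 0.078 m or z of ball_center in the frame of runway below 0.008 m or x of ball_center in the frame of runway above 0.018 m or x of ball_center in the frame of runway below -0.018 m).
It fails at once if the ball is lifted off the runway (its centre more than 16 mm above its rolling height) (z of ball_center in the frame of runway above 0.0375 m).
It fails at once if the ball is pressed with more than 12 N (contact force between the fingers and ball above 12 N).
It fails at once if the ink cup, the printing pad or the ink tin is moved by more than 20 mm (distance of any of ink_cup, print_pad, ink_tin from where it was at the start of the episode above 0.02 m).
It also fails if it takes over 29 s, if anything falls off the work surface, if the arm or the gripper's body presses on something with over 40 N, if the wrist force passes 120 N, or if a joint passes its speed limit or range.

## Working session

There is one attempt and no reset: what is moved stays moved. The work goes in short steps, Python scripts to look and compute and a tool call to move; the robot and the scene stay as the last step left them, time stands still between calls to the robot, and variables do not carry over. Pictures are saved under pics/ and viewed, at most 10 in all, crops included, and the job is handed in when it is done.

Besides the shell and the picture viewer there is one more tool, called after ">>>" by a JSON object that holds its "fn" and its "kwargs", one argument or row to a line. servo_tool: Moves the arm, as the interface text tells. Its arguments: {"type":"object","properties":{"deltas":{"type":"array"}},"required":["deltas"]}

```bash
mkdir -p pics
python3 - <<'E'
from plant import manip, grab_frame
import cv2, numpy as np, pickle
for n in("scene","top"):
    f=grab_frame(n); pickle.dump(f,open(f"{n}.pkl","wb"))
    cv2.imwrite(f"pics/{n}0.png",f["pixels"][:,:,::-1])
    R=cv2.Rodrigues(np.array(f["rvec"]))[0]; print(n,-R.T@f["tvec"],R[2],f["fx"])
print(manip.state())
E
```

```text
scene [ 1.22303817 -0.23337117  0.56253322] [-0.79202834  0.20326176 -0.57565247] 438.9139337809044
top [ 0.47690344 -0.05340546  0.72550896] [ 0.18846661  0.02161268 -0.98184175] 448.07951506124255
{'time': 0.1, 'joint_pos': array([ 1.15900495e+00,  5.33090270e-02,  1.61412525e+00,  2.29548086e-06,
        1.47598895e+00, -1.18985168e-01]), 'joint_vel': array([-7.39589604e-04,  2.23202138e-05, -2.54138035e-03, -2.02043891e-03,
       -4.76023313e-04, -4.08986097e-04]), 'joint_efforts': array([ 4.49236832e-04, -3.94904816e+01, -3.71363211e+01, -1.06559030e-04,
        3.89633817e-03,  9.57401113e-06]), 'tool_pos': array([0.18016026, 0.59787516, 0.21729348]), 'tool_rot': array([-2.41168420e-04,  1.45880713e-01,  9.89301764e-01, -8.82946863e-04]), 'contact_force': array([ 0.58925417,  0.20790245, -0.52851555]), 'ft_torque': array([ 0.01084394, -0.03386863,  0.00964239]), 'grasp_force': 0.0, 'gripper_width': 0.997283319522099}
```

View pics/scene0.png

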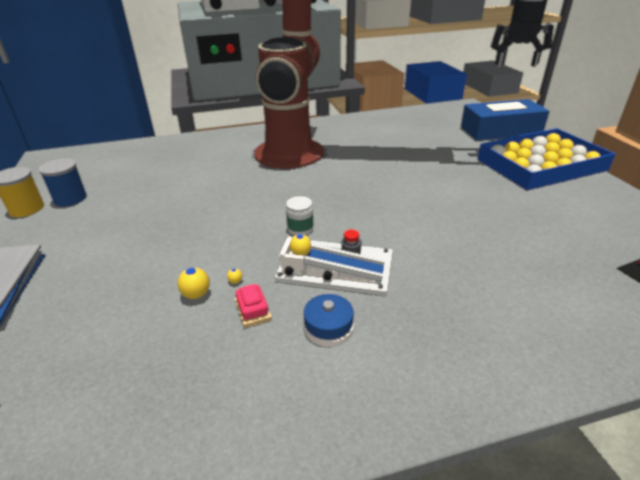

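View pics/top0.png

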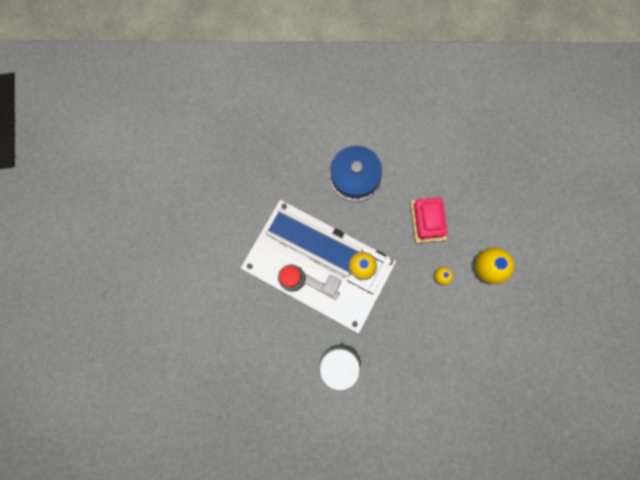

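The top view shows three yellow balls with blue marks: nest (362,265) about 28 px, small (444,276) about 19 px, and large (494,266) about 40 px. The nest ball is the middle-sized one and sits in the fixture, so it fits. The red plunger is at (291,276), and the blue runway runs from (350,262) to (270,225), with its open end at upper left. The tin is at (340,369), the cup at (356,172) and the pad at (430,220). The scene view agrees, with the ball at (300,244) and the plunger at (351,237).

```bash
cat > h.py <<'E'
import cv2, numpy as np
def cam(f):
    R=cv2.Rodrigues(np.array(f["rvec"]))[0]; return R,np.array(f["tvec"]).ravel()
def ray(f,u,v):
    R,t=cam(f); d=R.T@np.array([(u-f["cx"])/f["fx"],(v-f["cy"])/f["fy"],1]); return -R.T@t,d
def plane(f,u,v,z):
    o,d=ray(f,u,v); return o+d*(z-o[2])/d[2]
def depth(f,u,v):
    o,d=ray(f,u,v); return o+d*f["z_map"][int(round(v)),int(round(u))]
def tri(f,a,g,b):
    o,d=ray(f,*a);p,e=ray(g,*b)
    s=np.linalg.lstsq(np.c_[d,-e],p-o,rcond=None)[0]; return (o+d*s[0]+p+e*s[1])/2,np.linalg.norm(o+d*s[0]-p-e*s[1])
def blobs(f,lo,hi,box,amin=20):
    x0,y0,x1,y1=box; hsv=cv2.cvtColor(f["pixels"],cv2.COLOR_RGB2HSV)
    m=np.zeros(hsv.shape[:2],np.uint8); m[y0:y1,x0:x1]=cv2.inRange(hsv,lo,hi)[y0:y1,x0:x1]
    cs=cv2.findContours(m,cv2.RETR_EXTERNAL,cv2.CHAIN_APPROX_NONE)[0]
    return [c for c in cs if cv2.contourArea(c)>=amin]
E
python3 - <<'E'
import pickle; from h import *
t=pickle.load(open("top.pkl","rb"));s=pickle.load(open("scene.pkl","rb"))
np.set_printoptions(precision=4,suppress=True)
RED=((0,150,130),(6,255,255)); YEL=((18,120,90),(32,255,255)); BLU=((105,120,40),(120,255,255)); WH=((0,0,170),(180,40,255))
def mid(c): return cv2.minEnclosingCircle(c)
for n,f,b in(("top",t,(270,255,310,295)),("scene",s,(335,225,370,262))):
    for c in blobs(f,*RED,b): 
        M=cv2.moments(c);u,v=M['m10']/M['m00'],M['m01']/M['m00'];print(n,"red",u,v,mid(c),plane(f,u,v,.061),depth(f,u,v))
for n,f,b in(("top",t,(340,245,530,290)),("scene",s,(170,230,320,305))):
    for c in blobs(f,*YEL,b): 
        (u,v),r=mid(c); p=plane(f,u,v,.066); print(n,"yel",u,v,r,p,depth(f,u,v), "diam@depth",2*r/f["fx"]*(f["z_map"][int(v),int(u)]))
for c in blobs(t,*BLU,(255,205,352,275)):
    print("runway",cv2.minAreaRect(c)); [print(p,depth(t,*p)) for p in cv2.boxPoints(cv2.minAreaRect(c))]
for c in blobs(t,*WH,(225,190,405,340),500):
    h=cv2.convexHull(c); q=cv2.boxPoints(cv2.minAreaRect(h)); print("plate",cv2.contourArea(h)); [print(p,plane(t,*p,.014)) for p in q]
z=t["pixels"][190:345,230:410,::-1]; cv2.imwrite("pics/crop.png",cv2.resize(z,None,fx=4.4,fy=3.8 and 4.4*.88,interpolation=cv2.INTER_CUBIC))
E
```

```text
top red 289.5448827901658 275.8907947398513 ((289.61871337890625, 275.9018249511719), 10.105473518371582) [0.5435 0.0127 0.061 ] [0.5438 0.0129 0.0584]
scene red 351.14397496087633 234.72456964006258 ((351.0294189453125, 234.2058868408203), 7.074219226837158) [0.5512 0.0094 0.061 ] [0.5524 0.0089 0.0619]
top yel 443.3333435058594 275.5 9.346807479858398 [ 0.5468 -0.2137  0.066 ] [ 0.5503 -0.2219  0.0326] diam@depth 0.028908726
top yel 362.7273864746094 265.01678466796875 13.668266296386719 [ 0.5606 -0.0957  0.066 ] [ 0.5581 -0.0944  0.0858] diam@depth 0.039217114
top yel 494.26708984375 265.3167724609375 19.744834899902344 [ 0.5628 -0.2887  0.066 ] [ 0.5642 -0.2925  0.0556] diam@depth 0.058959357
scene yel 234.34921264648438 275.73809814453125 7.3862762451171875 [ 0.6153 -0.2284  0.066 ] [ 0.5625 -0.228   0.0229] diam@depth 0.028105142
scene yel 193.07142639160156 282.9285583496094 15.721190452575684 [ 0.6136 -0.2991  0.066 ] [ 0.5897 -0.3017  0.0465] diam@depth 0.05607868
scene yel 300.0 244.5 11.011457443237305 [ 0.5596 -0.0968  0.066 ] [ 0.5777 -0.1005  0.0796] diam@depth 0.040949713
runway ((312.4000244140625, 241.20004272460938), (86.75943756103516, 19.677398681640625), 26.56505012512207)
[269.2    230.6001] [0.6185 0.0506 0.0283]
[278. 213.] [0.6475 0.0376 0.0282]
[355.6 251.8] [ 0.5835 -0.0861  0.0453]
[346.8 269.4] [ 0.5562 -0.0728  0.0455]
plate 10992.0
[239.0096 268.2553] [0.5593 0.0988 0.014 ]
[278.787  195.9328] [0.6799 0.0392 0.014 ]
[398.1728 261.595 ] [ 0.5735 -0.1555  0.014 ]
[358.3954 333.9175] [ 0.4597 -0.0923  0.014 ]
```

```bash
python3 -c "
import cv2,pickle
t=pickle.load(open('top.pkl','rb'))['pixels'][190:340,230:430,::-1]
cv2.imwrite('pics/crop4.png',cv2.resize(t,None,fx=4,fy=4,interpolation=cv2.INTER_CUBIC))"
```

```text
(no output)
```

View pics/crop4.png

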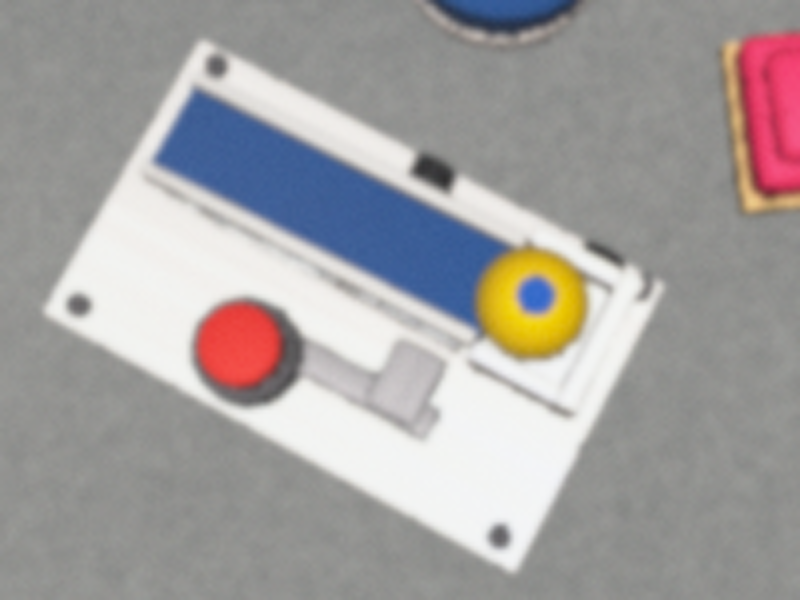

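The enlarged crop confirms the middle-sized ball (measured about 41 mm) in the nest at the upper end of the runway, with the plunger beside the runway. Fixture yaw is about -27.5°. The ejector is at about (0.544, 0.013) and the gate at about (0.602, -0.017). The plate centre and the runway middle fit this to within 1 mm. The target for the middle between the fingers is (0.573, -0.002), with the opening at about 59 % and a turn of -100.7°.

>>> {"fn": "servo_tool", "kwargs": {
  "deltas": [
    [[59,0.0164,-0.025,0,-4.2],[59,0.0164,-0.025,0,-4.2],[59,0.0164,-0.025,0,-4.2],[59,0.0164,-0.025,0,-4.2],[59,0.0164,-0.025,0,-4.2],[59,0.0164,-0.025,0,-4.2],[59,0.0164,-0.025,0,-4.2],[59,0.0164,-0.025,0,-4.2]]
  ]
}}

```text
time: 0.9
tool_pos: [0.3118, 0.3971, 0.2178]
tool_rot: [-0.0, 0.427, 0.904, -0.0]
contact_force: [-0.0, 0.9, -0.2]
gripper_width: 0.586
grasp_force: 0.0
```

>>> {"fn": "servo_tool", "kwargs": {
  "deltas": [
    [[59,0.0164,-0.025,0,-4.2],[59,0.0164,-0.025,0,-4.2],[59,0.0164,-0.025,0,-4.2],[59,0.0164,-0.025,0,-4.2],[59,0.0164,-0.025,0,-4.2],[59,0.0164,-0.025,0,-4.2],[59,0.0164,-0.025,0,-4.2],[59,0.0164,-0.025,0,-4.2]]
  ]
}}

```text
time: 1.7
tool_pos: [0.443, 0.1972, 0.2179]
tool_rot: [-0.0, 0.67, 0.742, -0.0]
contact_force: [0.7, 0.1, 0.5]
gripper_width: 0.589
grasp_force: 0.0
```

>>> {"fn": "servo_tool", "kwargs": {
  "deltas": [
    [[59,0.0164,-0.025,-0.01,-4.2],[59,0.0164,-0.025,-0.015,-4.2],[59,0.0164,-0.025,-0.015,-4.2],[59,0.0164,-0.025,-0.015,-4.2],[59,0.0164,-0.025,-0.015,-4.2],[59,0.0164,-0.025,-0.015,-4.2],[59,0.0164,-0.025,-0.01,-4.2],[59,0,0,0,0]]
  ]
}}

```text
time: 2.5
tool_pos: [0.5573, 0.0209, 0.121]
tool_rot: [-0.001, 0.837, 0.547, -0.002]
contact_force: [-0.4, 1.5, 0.3]
gripper_width: 0.584
grasp_force: 0.0
```

Run:
```python
from plant import manip, grab_frame
import cv2, pickle
s=manip.state(); print(s["time"],s["tool_pos"],s["tool_rot"],s["gripper_width"],s["joint_pos"],s["contact_force"],manip.finger_overhang)
for n in("scene","top"):
    f=grab_frame(n); pickle.dump(f,open(n+"1.pkl","wb"))
    c=f["pixels"][150:350,220:420,::-1] if n=="top" else f["pixels"][130:330,220:420,::-1]
    cv2.imwrite(f"pics/{n}1.png",cv2.resize(c,None,fx=3,fy=3,interpolation=cv2.INTER_CUBIC))
```

```text
2.5 [0.55734894 0.02094636 0.12097179] [-8.33424498e-04  8.36822135e-01  5.47471736e-01 -1.64826230e-03] 0.5839956917595626 [-9.54665283e-02 -2.39336808e-02  1.85761985e+00 -7.84182373e-04
  1.31152194e+00  3.16850022e-01] [-0.44893203  1.54272282  0.3144667 ] 0.014
```

View pics/scene1.png

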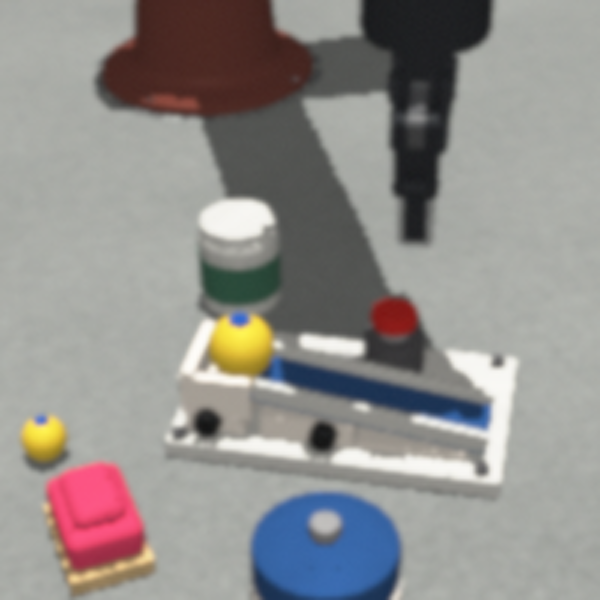

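The fingers are about 20 mm short of the target on the -x/+y side. The ball is still in the nest at crop (240,345) and the plunger is up at (395,315). I'll correct the position and come closer.

>>> {"fn": "servo_tool", "kwargs": {
  "deltas": [
    [[59,0.004,-0.006,0,-1],[59,0.004,-0.006,0,-1],[59,0.004,-0.006,-0.005,-1],[59,0.0037,-0.0052,-0.005,-0.9],[59,0,0,-0.01,0],[59,0,0,-0.01,0],[59,0,0,-0.005,0],[59,0,0,0,0]]
  ]
}}

```text
time: 3.4
tool_pos: [0.572, 0.0005, 0.0865]
tool_rot: [-0.001, 0.854, 0.521, -0.001]
contact_force: [0.5, 0.9, -0.0]
gripper_width: 0.59
grasp_force: 0.0
```

Run:
```python
from plant import manip, grab_frame
from h import *
import pickle
s=manip.state(); print(s["time"],s["tool_pos"],s["tool_rot"],s["gripper_width"],s["contact_force"])
p=s["tool_pos"]; a=2*np.arctan2(s["tool_rot"][2],s["tool_rot"][1])-np.pi/2; y=np.array([np.cos(a),np.sin(a),0]);print(np.degrees(a))
ims=[]
for n,o in(("scene",(250,160)),("top",(220,170))):
    f=grab_frame(n); pickle.dump(f,open(n+"2.pkl","wb"))
    im=f["pixels"][o[1]:o[1]+150,o[0]:o[0]+150,::-1].copy(); im=cv2.resize(im,None,fx=2.6*1,fy=2.6,interpolation=cv2.INTER_CUBIC)
    for k in(-1,0,1):
        q=p+y*k*.0325-[0,0,.014]
        uv=cv2.projectPoints(q.reshape(1,3),np.array(f["rvec"]),np.array(f["tvec"]),np.array([[f["fx"],0,f["cx"]],[0,f["fy"],f["cy"]],[0,0,1]]),None)[0].ravel()
        cv2.circle(im,tuple(int(v) for v in (uv-o)*2.6),3,(0,255,0),-1)
    ims.append(im)
cv2.imwrite("pics/two.png",np.hstack(ims))
```

```text
3.4 [5.72002698e-01 4.97200474e-04 8.65170870e-02] [-0.00102992  0.85383796  0.52053641 -0.00123719] 0.5900170723392023 [ 0.49850196  0.92174203 -0.02416015]
-27.263430697029012
```

View pics/two.png

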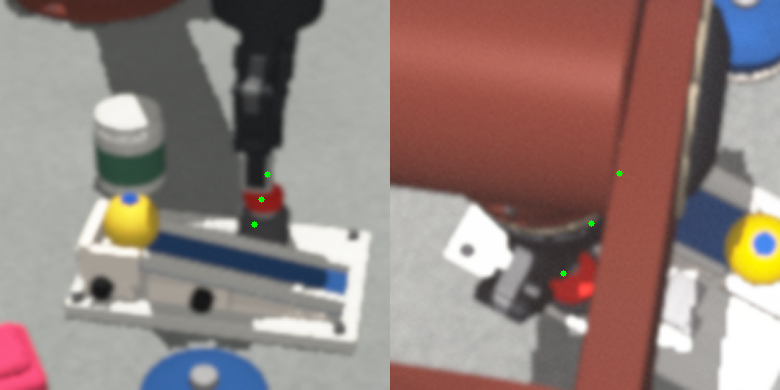

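Run:
```python
from h import *
import pickle
f=pickle.load(open("scene2.pkl","rb")); o=(310,190)
im=cv2.resize(f["pixels"][190:270,310:400,::-1],None,fx=7,fy=7,interpolation=cv2.INTER_CUBIC); cv2.imwrite("pics/z.png",im)
np.set_printoptions(precision=3,suppress=True)
for v in range(216,262,3): print(v,[depth(f,u,v) for u in(346,350)])
```

```text
216 [array([ 0.623, -0.027,  0.156]), array([ 0.626, -0.021,  0.157])]
219 [array([ 0.604, -0.02 ,  0.137]), array([ 0.625, -0.02 ,  0.15 ])]
222 [array([ 0.605, -0.02 ,  0.131]), array([ 0.608, -0.014,  0.132])]
225 [array([ 0.605, -0.02 ,  0.124]), array([ 0.608, -0.014,  0.125])]
228 [array([ 0.605, -0.02 ,  0.118]), array([ 0.61 , -0.014,  0.12 ])]
231 [array([ 0.606, -0.02 ,  0.112]), array([ 0.608, -0.014,  0.112])]
234 [array([0.545, 0.001, 0.06 ]), array([ 1.223, -0.233,  0.563])]
237 [array([ 0.552, -0.002,  0.058]), array([0.557, 0.005, 0.06 ])]
240 [array([ 0.555, -0.003,  0.053]), array([0.559, 0.004, 0.055])]
243 [array([0.547, 0.   , 0.04 ]), array([0.555, 0.006, 0.044])]
246 [array([ 0.557, -0.003,  0.04 ]), array([0.56 , 0.004, 0.041])]
249 [array([ 0.558, -0.003,  0.033]), array([0.565, 0.003, 0.037])]
252 [array([ 0.583, -0.012,  0.046]), array([0.564, 0.003, 0.029])]
255 [array([ 0.585, -0.012,  0.04 ]), array([ 0.589, -0.006,  0.041])]
258 [array([ 0.591, -0.014,  0.038]), array([ 0.59 , -0.006,  0.035])]
261 [array([ 0.598, -0.017,  0.036]), array([ 0.598, -0.009,  0.035])]
```

View pics/z.png

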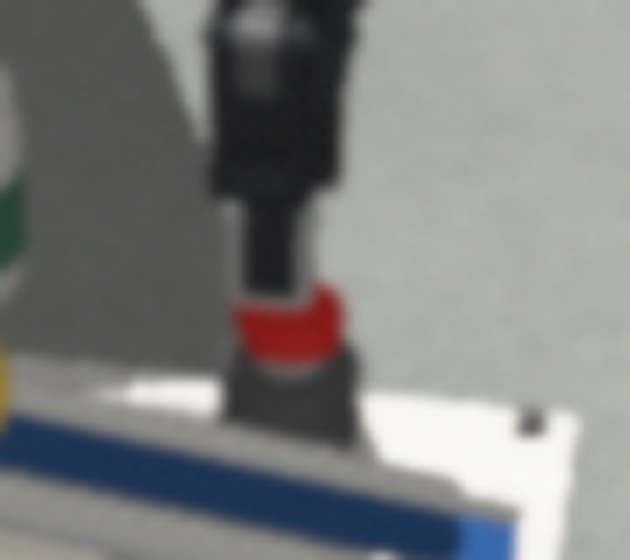

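The zoom shows the near (gate) finger ending at crop (272,298), i.e. pixel (349,232), where the depth gives z≈0.111. From the TCP I expected about 0.073, so I'll re-check this with a fresh frame before descending.

Run:
```python
from plant import manip, grab_frame
from h import *
import pickle
np.set_printoptions(precision=3,suppress=True)
f1=pickle.load(open("scene1.pkl","rb"))
for v in range(190,216,4): print(v,depth(f1,358,v))
f=grab_frame("scene"); s=manip.state(); print(s["time"],s["tool_pos"],s["contact_force"])
for v in range(222,240,2): print(v,depth(f,349,v))
t=grab_frame("top")
P=np.array([depth(t,u,v) for v in range(180,340) for u in range(220,420) if t["z_map"][v,u]>0])
a=np.radians(-27.3); d=P[:,:2]-s["tool_pos"][:2]; k=d@[np.cos(a),np.sin(a)]; l=d@[-np.sin(a),np.cos(a)]
for zlo in np.arange(.06,.2,.01):
    m=(P[:,2]>zlo)&(P[:,2]<zlo+.01)&(abs(k)<.08)&(abs(l)<.03); 
    if m.any(): print(round(zlo,3),m.sum(),k[m].min(),k[m].max(),l[m].min(),l[m].max())
```

```text
190 [ 0.606 -0.     0.193]
194 [ 0.61  -0.001  0.188]
198 [0.589 0.007 0.166]
202 [0.593 0.006 0.161]
206 [0.59  0.007 0.151]
210 [0.594 0.006 0.144]
214 [ 0.392  0.083 -0.001]
3.55 [0.573 0.    0.089] [ 0.604 -0.461  0.094]
222 [ 0.609 -0.016  0.133]
224 [ 0.61  -0.016  0.129]
226 [ 0.61  -0.016  0.125]
228 [ 0.607 -0.015  0.119]
230 [ 0.61  -0.016  0.116]
232 [ 0.602 -0.013  0.106]
234 [0.546 0.007 0.06 ]
236 [0.554 0.004 0.061]
238 [0.558 0.003 0.059]
0.06 121 -0.04660283539102624 -0.01820557824665199 -0.016215467404662683 0.006508679932687322
0.1 1 -0.031114524645891796 -0.031114524645891796 -0.00955144671003636 -0.00955144671003636
0.11 8 -0.039662587387281074 -0.027285498255835566 -0.00988411905092451 -0.004456114497644967
0.12 3 -0.03133272108249687 -0.026356500922640993 -0.00985024403688952 -0.009629375385812254
0.13 1 -0.03959328503942568 -0.03959328503942568 -0.00452088969873207 -0.00452088969873207
0.14 5 -0.05440974755186879 -0.03320295326462616 -0.01212524016077204 -0.005728891264607734
0.15 99 -0.05790382013756807 -0.03216923189649496 -0.012607151430269841 0.0028209504589252234
0.16 43 -0.06022093413858501 -0.0252229793266103 -0.015612032311119552 0.0010271096841548409
0.17 37 -0.06244269638636384 -0.026374958571821382 -0.01590222932207626 -0.005367128932785973
0.18 17 -0.06405398264731531 -0.027344433699255346 -0.015690190296569873 -0.010293169859250521
0.19 74 -0.06614421357631652 -0.04654126725251174 -0.011069919122715488 0.012942112033168952
0.2 327 -0.06838080275369031 -0.034701802211484445 -0.012522532205877466 0.014400125491684089
```

Two cameras put the fingertip at about 0.107 with the TCP at 0.089, so the tips may be higher than the reading suggests. x and y agree. I'll descend in steps and watch the force.

>>> {"fn": "servo_tool", "kwargs": {
  "deltas": [
    [[59,0,-0.002,-0.003,0],[59,0,0,-0.003,0],[59,0,0,-0.003,0],[59,0,0,-0.003,0],[59,0,0,0,0],[59,0,0,0,0],[59,0,0,0,0],[59,0,0,0,0]]
  ]
}}

```text
time: 4.4
tool_pos: [0.5734, -0.0018, 0.0766]
tool_rot: [0.0, 0.854, 0.52, 0.0]
contact_force: [-0.7, -0.1, 0.6]
gripper_width: 0.589
grasp_force: 0.0
```

```bash
cat > look.py <<'E'
from plant import manip, grab_frame
from h import *
import pickle
np.set_printoptions(precision=3,suppress=True)
f=grab_frame("scene"); s=manip.state(); pickle.dump(f,open("scene3.pkl","wb")); print(s["time"],s["tool_pos"],s["contact_force"],s["gripper_width"])
for v in range(222,262,2): print(v,depth(f,349,v))
for c in blobs(f,(18,120,90),(32,255,255),(260,225,400,290)): print("ball",cv2.minEnclosingCircle(c))
E
python3 look.py
```

```text
4.45 [ 0.573 -0.002  0.077] [-0.585  0.089 -0.287] 0.5853554131474705
222 [ 0.625 -0.022  0.144]
224 [ 0.625 -0.022  0.14 ]
226 [ 0.61  -0.016  0.125]
228 [ 0.608 -0.016  0.119]
230 [ 0.611 -0.016  0.117]
232 [ 0.611 -0.016  0.113]
234 [ 0.61  -0.016  0.107]
236 [ 0.61  -0.016  0.103]
238 [ 0.603 -0.013  0.093]
240 [0.557 0.003 0.054]
242 [0.552 0.005 0.045]
244 [0.551 0.005 0.039]
246 [0.557 0.003 0.038]
248 [0.562 0.002 0.038]
250 [0.562 0.002 0.033]
252 [ 0.583 -0.006  0.045]
254 [ 0.586 -0.007  0.042]
256 [ 0.587 -0.007  0.038]
258 [ 0.591 -0.008  0.036]
260 [ 0.597 -0.01   0.036]
ball ((300.0, 244.5), 11.011457443237305)
```

>>> {"fn": "servo_tool", "kwargs": {
  "deltas": [
    [[59,0,0,-0.002,0],[59,0,0,-0.002,0],[59,0,0,-0.002,0],[59,0,0,-0.002,0],[59,0,0,-0.002,0],[59,0,0,0,0],[59,0,0,0,0],[59,0,0,0,0]]
  ]
}}

```text
time: 5.25
tool_pos: [0.5734, -0.0018, 0.0665]
tool_rot: [0.0, 0.854, 0.52, 0.0]
contact_force: [0.0, 0.6, -0.1]
gripper_width: 0.585
grasp_force: 0.0
```

```bash
sed -i 's/range(222,262,2)/range(232,262,2)/' look.py; python3 look.py
python3 - <<'E'
from plant import grab_frame
import cv2,numpy as np,pickle
a=pickle.load(open('scene3.pkl','rb'))['pixels'][200:280,300:400,::-1];b=grab_frame("top")["pixels"][190:290,250:350,::-1]
cv2.imwrite('pics/s3.png',np.hstack([cv2.resize(a,(400,320),interpolation=2),cv2.resize(b,(320,320),interpolation=2)]))
E
```

```text
5.3 [ 0.573 -0.002  0.067] [ 0.871 -0.155 -0.45 ] 0.5940348828009233
232 [ 0.612 -0.017  0.113]
234 [ 0.61  -0.016  0.108]
236 [ 0.612 -0.016  0.104]
238 [ 0.611 -0.016  0.099]
240 [ 0.61  -0.016  0.094]
242 [ 0.603 -0.013  0.084]
244 [0.551 0.005 0.039]
246 [0.558 0.003 0.039]
248 [0.563 0.001 0.038]
250 [0.56  0.003 0.031]
252 [ 0.581 -0.005  0.043]
254 [ 0.587 -0.007  0.043]
256 [ 0.585 -0.006  0.037]
258 [ 0.591 -0.008  0.036]
260 [ 0.595 -0.01   0.035]
ball ((300.0, 244.5), 11.011457443237305)
```

View pics/s3.png

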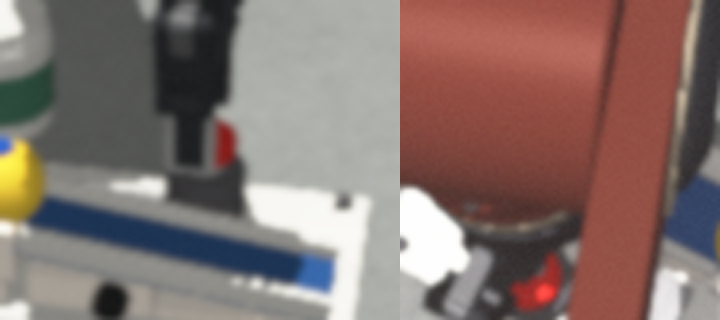

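There is no contact at TCP 0.067. The fingertip's bottom edge is at pixel (347,242), z≈0.083, so the tips really are about 17 mm above the reported TCP. I expect contact at TCP≈0.044 and full press at about 0.034. Going on carefully.

>>> {"fn": "servo_tool", "kwargs": {
  "deltas": [
    [[59,0,0,-0.003,0],[59,0,0,-0.003,0],[59,0,0,-0.003,0],[59,0,0,-0.003,0],[59,0,0,-0.003,0],[59,0,0,0,0],[59,0,0,0,0],[59,0,0,0,0]]
  ]
}}

```text
time: 6.15
tool_pos: [0.5734, -0.0018, 0.0516]
tool_rot: [0.0, 0.854, 0.52, 0.0]
contact_force: [-0.8, -0.8, -0.3]
gripper_width: 0.589
grasp_force: 0.0
```

```bash
python3 look.py
```

```text
6.2 [ 0.573 -0.002  0.052] [-0.66  -0.342 -0.457] 0.5881445216332016
232 [ 0.627 -0.022  0.124]
234 [ 0.628 -0.022  0.12 ]
236 [ 0.627 -0.022  0.115]
238 [ 0.61  -0.016  0.099]
240 [ 0.608 -0.015  0.092]
242 [ 0.611 -0.016  0.09 ]
244 [ 0.612 -0.016  0.087]
246 [ 0.609 -0.015  0.08 ]
248 [ 0.608 -0.015  0.074]
250 [0.562 0.002 0.033]
252 [ 0.583 -0.006  0.044]
254 [ 0.589 -0.008  0.044]
256 [ 0.588 -0.007  0.039]
258 [ 0.59  -0.008  0.036]
260 [ 0.596 -0.01   0.036]
ball ((300.0, 244.5), 11.011457443237305)
```

>>> {"fn": "servo_tool", "kwargs": {
  "deltas": [
    [[59,0,0,-0.002,0],[59,0,0,-0.002,0],[59,0,0,-0.002,0],[59,0,0,-0.002,0],[59,0,0,-0.002,0],[59,0,0,0,0],[59,0,0,0,0],[59,0,0,0,0]]
  ]
}}

```text
time: 7.0
tool_pos: [0.5733, -0.0018, 0.0417]
tool_rot: [-0.0, 0.854, 0.52, -0.0]
contact_force: [-1.3, 0.2, 3.3]
gripper_width: 0.589
grasp_force: 2.0
```

The plunger is in contact at 3.3 N, about 2 mm pressed. Now I'll press the rest; the gate finger already stands over the runway.

>>> {"fn": "servo_tool", "kwargs": {
  "deltas": [
    [[59,0,0,-0.001,0],[59,0,0,-0.001,0],[59,0,0,-0.001,0],[59,0,0,-0.001,0],[59,0,0,-0.0015,0],[59,0,0,-0.001,0],[59,0,0,-0.0005,0],[59,0,0,0,0]]
  ]
}}

```text
time: 7.8
tool_pos: [0.5734, -0.0018, 0.035]
tool_rot: [-0.0, 0.854, 0.521, -0.0]
contact_force: [-3.0, -0.3, 7.3]
gripper_width: 0.588
grasp_force: 3.9
```

```bash
sed -i 's/range(232,262,2)/range(0)/' look.py; python3 look.py
```

```text
7.85 [ 0.573 -0.002  0.035] [-3.273 -0.046  8.063] 0.5914905686602925
ball ((300.0, 251.0), 5.385264873504639)
ball ((330.0, 249.5), 11.10190200805664)
```

>>> {"fn": "servo_tool", "kwargs": {
  "deltas": [
    [[59,0,0,-0.0005,0],[59,0,0,0,0],[59,0,0,0,0],[59,0,0,0,0],[59,0,0,0,0],[59,0,0,0,0],[59,0,0,0,0],[59,0,0,0,0]]
  ]
}}

```text
time: 8.65
tool_pos: [0.5734, -0.0018, 0.0349]
tool_rot: [-0.0, 0.854, 0.521, -0.0]
contact_force: [-3.8, 0.4, 9.6]
gripper_width: 0.589
grasp_force: 4.9
```

```bash
python3 look.py; python3 look.py
python3 - <<'E'
import pickle; from h import *
f=pickle.load(open("scene3.pkl","rb"))
cv2.imwrite("pics/f.png",cv2.resize(f["pixels"][195:295,280:410,::-1],None,fx=5,fy=5,interpolation=2))
# ball in runway frame, from the blob middle at centre height ~.062
for c in blobs(f,(18,120,90),(32,255,255),(260,225,400,290),100):
    (u,v),r=cv2.minEnclosingCircle(c); o=np.array([.5874,-.0439]); a=np.radians(-27.5)
    d=plane(f,u,v,.061)[:2]-o; print("fixture xy",d@[np.cos(a),np.sin(a)],d@[-np.sin(a),np.cos(a)])
E
```

```text
8.7 [ 0.573 -0.002  0.035] [-4.388  0.287 10.614] 0.5885815048993582
ball ((300.0, 251.0), 5.385264873504639)
ball ((330.0, 249.5), 11.10190200805664)
8.75 [ 0.573 -0.002  0.035] [-4.972  0.114 10.013] 0.5899312054751411
ball ((300.0, 251.39999389648438), 5.249864101409912)
ball ((330.0, 249.5), 11.10190200805664)
fixture xy -0.0014366685624091185 -0.0016453429190254932
```

View pics/f.png

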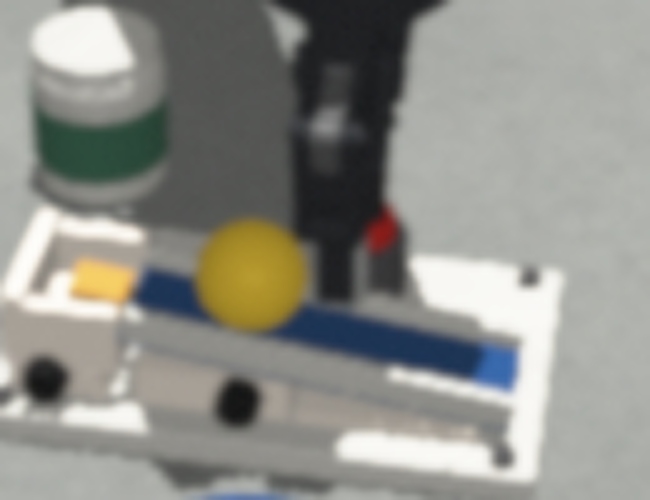

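The ball rests on the runway at crop (252,275), on the middle line and about 31 mm uphill of the finger at (337,270), as predicted. It did not move between frames. The plunger is held down with about 10 N, and the brass lifter is up at (105,282). Handing in.

```bash
python3 -c "
from plant import manip
print(manip.job_done())"
```

```text
the job is handed in; nothing more can be done
None
```

I handed the job in with one finger holding the plunger fully down at about 10 N and the ball stopped on the runway against the other finger, before the open end; no verdict came back.

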